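# Find the high spot of a slicing disc with a dial gauge

### The job

The vegetable slicer's disc is rubbing, so find where its rim stands proud. Slide the dial gauge in by its tab until its sprung plunger is pressed in by 3 to 4 mm on the rim, never to its end stop; then, with the plunger riding on the rim, gently turn the disc by its crank knob through one full turn, either way, without forcing it sideways on its light bearing. Leave the disc standing with the highest spot of the rim under the plunger, the gauge still pressed on it, and let go; leave the flask and the scraper beside the stand where they are.

Things in the scene. Friction and masses are not known exactly. Their poses are not given: they have to be found in the camera images.
- stand: Grey fixed checking stand, base plate 150 x 345 x 12 mm; origin on the worktop under the disc's upright spindle. Its z is up; the gauge stands on its +y side and slides along its -y towards the spindle.
- stand_center (a point): Fixed point 45 mm above the stand's origin, where the spindle's axis stands when nothing pushes the disc sideways. The light bearing yields sideways by 1 mm per 15 N, so a knob that is pushed off its own circle shifts the disc and falsifies the gauge, and springs back when let go.
- spindle (a point): Point on the disc's axis at the rim's half height, 45 mm above the worktop. The aluminium disc is 160 mm in diameter, 38 to 52 mm above the worktop. Its rim is round but for two smooth rises that hardly show: the high spot, where the plunger reads about 4 mm more, and a lesser one of about 2 mm. Each falls off by about 17 mm per rad squared to either side. Where they lie is unknown and differs each time.
- disc (a joint): Turn of disc and crank about the spindle in rad, counter-clockwise from above positive, endless and counted over several turns; at 0 the knob lies on the stand's -y side. Starts between -0.6 and 0.6, with the high spot not under the plunger. The bearing drags by about 0.12 N m, so the disc stays where it is left.
- knob: Black upright crank knob, a cylinder 22 mm in diameter and 46 mm tall (60 to 106 mm above the worktop), origin at its centre, 50 mm from the spindle on a flat crank bar whose top is 59 mm above the worktop. It revolves freely on its pin, so a gripper can hold it without turning.
- tab_center (a point): Centre of the upper, free part of the steel tab by which the gauge is slid: an upright plate 12 mm thick along the slide (y of its axes), 30 mm wide (x), its top 100 mm above the worktop; this centre is 82 mm above the worktop, and the dial in front of it is 56 mm high.
- gauge_slide (a joint): Travel of the gauge carriage towards the spindle, m, 0 to 0.048; starts between 0 and 0.012. It drags by about 12 N and stays where it is left. With the plunger free, its tip is 110 mm less this travel from the spindle's axis.
- plunger (a joint): How far the gauge's sprung plunger is pressed in, m: 0 free, 0.012 at its end stop. Spring about 0.8 N plus 0.8 N per mm. The dial's black needle, seen from above, turns clockwise by about 0.5 rad per mm.
- plunger_tip (a point): Foremost point of the plunger's round 10 mm steel tip, 45 mm above the worktop; it moves along the line through the spindle.
- flask: Bystander: black drinking flask, 72 mm in diameter, 174 mm tall; origin at the centre of its underside.
- scraper: Bystander: steel dough scraper with black handle, lying, 195 mm long in x, 85 mm wide; origin where blade and handle meet.

How it is judged:
By the outcome, as a careful person would: the job done as asked, in the order asked, and still so for the second after the job is handed in, with the robot touching nothing.
It also fails if it takes over 72 s, if anything falls off the work surface, if the arm or the gripper's body presses on something with over 40 N, if the wrist force passes 120 N, or if a joint passes its speed limit or range.

### The arm

A 7-joint arm with a two-finger parallel gripper is mounted at the origin on the work surface. World frame = base frame: x ahead of the robot, y to its left, z up, the work surface at z = 0. Lengths are in mm, angles in rad, forces in N, time in s.
With the tool pointing down it reaches from about 400 to 900 mm from the base axis. Payload 5.6 kg.
Tool frame: the origin (TCP) lies midway between the tips of the shut fingers; the grasp point (between the pads) lies manip.grip_point_offset behind it (manip.grip_point_offset is the distance from the TCP to the grasp point, in mm); z points along the fingers, y is the line along which they close (so a half turn about z gives the same grasp; the last joint's range is limited). The gripper opens to 92 mm and grips with 3 to 60 N. Pads are 20 mm wide; open, the fingers measure 128 mm over their backs; the gripper's body (75 mm by 189 mm) begins 69 mm behind the grasp point.
Start: joints at [1.073, 0.468, -0.012, 1.603, 0.006, 1.071, -0.056], TCP at [285.496, -583.953, 214.592] pointing down, gripper open.
Joint ranges: [-2.53, 2.53], [-0.31, 2.02], [-1.57, 1.55], [0.28, 2.44], [-1.29, 4.43], [0.15, 1.84], [-2.92, 2.92]. Speed limits (rad/s): [2.57, 2.57, 3.14, 3.14, 3.14, 3.14, 3.14].

### API

Orientations are given as a unit quaternion [x, y, z, w].
In Python, from cell import manip, eoat, viewer gives the robot as it stands. Calls block until the motion is done:
- manip.move_ptp(position, orientation): joint-space move of the TCP to a pose.
- manip.movel(position, orientation=None, velocity=150): straight line of the TCP; orientation=None keeps the orientation; velocity is the mean speed in mm/s.
- manip.goto_joints(angles): joint-space move.
- eoat.set_gripper(opening): finger opening in mm; the grip force is fixed at half the most; returns when the fingers have stopped.
- manip.hold(seconds).
- manip.solve_ik(position, orientation): joint angles nearest the present ones, or None.
- manip.sense(): the state.
- viewer.get_image(name): name is "scene" or "top"; returns the picture (480x640x3 uint8, blue, green, red); there is no depth.
- viewer.camera_params(name): a dict with "mtx" (3x3 intrinsics, pixels), "k1" (the pictures are not rectified: a ray, as slopes to the right and down, at radius r is drawn at 1 + k1 r^2 times it, then the intrinsics apply), "R" (3x3) and "t" (3): a world point X has camera coordinates R X + t. Camera axes: x right, y down, z forward; pixel columns grow to the right and rows downward; lengths in mm; the calibration is good to about 2 mm. A picture is of the moment at which its call begins. camera_params takes no time and is no camera call.
A pose or a line that the arm cannot do raises manip.Unreachable and nothing moves.
- manip.sign_off(): hands the job in; it is judged then, once.
The state is a dict: "time": time; "q": joint angles; "joint_velocities": joint speeds; "effort": joint torques, N m; "tool_pos": TCP position; "tool_rot": TCP orientation; "ft_force": force on the tool from outside, world axes, zero at the start; "wrist_torque": the same for the moment, N m; "opening": finger opening in mm; "finger_force": force on a finger pad.
Only numpy, scipy, OpenCV 4.12 (cv2) and the standard library are available. Lean on these libraries where they do the work, as an engineer would, in place of code of your own. Each camera call takes 0.05 s, during which the arm holds its last target. There are 200 camera calls.

## Working session

There is one attempt and no reset: what is moved stays moved. The work goes in short steps, each a Python script; the robot and the scene stay as the last script left them, time stands still between calls to the robot, and variables do not carry over. Pictures are saved under pics/ and viewed, at most 10 in all, crops included, and the job is handed in when it is done.

```bash
ls; mkdir -p pics; python3 - <<'E'
from cell import manip, eoat, viewer
import cv2
for n in("scene","top"):
    cv2.imwrite(f"pics/{n}0.png",viewer.get_image(n)); p=viewer.camera_params(n); print(n,p)
s=manip.sense(); print(s, manip.grip_point_offset)
E
```

```text
pics
scene {'mtx': array([[446.6256649 ,   0.        , 319.62800287],
       [  0.        , 446.6256649 , 239.79965192],
       [  0.        ,   0.        ,   1.        ]]), 'k1': 0.03754957471666157, 'R': array([[ 0.11790871,  0.99291529, -0.01472251],
       [ 0.54016034, -0.07657061, -0.83807145],
       [-0.83326127,  0.09086341, -0.5453618 ]]), 't': array([ -39.8994521 , -211.10357948, 1541.79268346])}
top {'mtx': array([[466.4528149 ,   0.        , 318.87109591],
       [  0.        , 466.4528149 , 231.77080397],
       [  0.        ,   0.        ,   1.        ]]), 'k1': -0.10489584816763713, 'R': array([[ 0.00318669, -0.99981549, -0.01894302],
       [-0.99717084, -0.00175446, -0.07514805],
       [ 0.07510094,  0.0191289 , -0.99699244]]), 't': array([  -9.40653883,  563.74189803, 1030.68583678])}
{'time': 0.1, 'q': array([ 1.0729969 ,  0.46828588, -0.01155659,  1.60348117,  0.00599418,
        1.07141796, -0.05631866]), 'joint_velocities': array([-3.38637703e-04, -2.18211205e-03, -7.18734409e-05, -3.15126861e-03,
       -6.02992926e-04, -1.71327139e-03, -1.00579689e-03]), 'effort': array([ 7.66611593e-04, -5.21652675e+01, -1.24458794e-02, -2.44370717e+01,
       -5.67412656e-02,  1.40326042e-02,  7.37800929e-05]), 'tool_pos': array([ 285.22776492, -583.51519672,  213.75853153]), 'tool_rot': array([ 9.74269977e-01,  2.25382794e-01, -2.38000406e-04, -7.42051853e-04]), 'ft_force': array([ 0.13655357, -1.2109871 , -0.58117161]), 'wrist_torque': array([0.01153972, 0.01736546, 0.0045173 ]), 'finger_force': 0.0, 'opening': 92.03292716454888} 18.700000000000003
```

View pics/scene0.png

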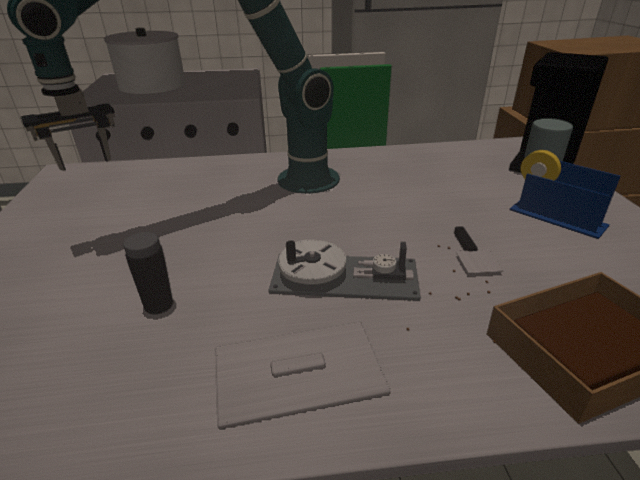

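View pics/top0.png

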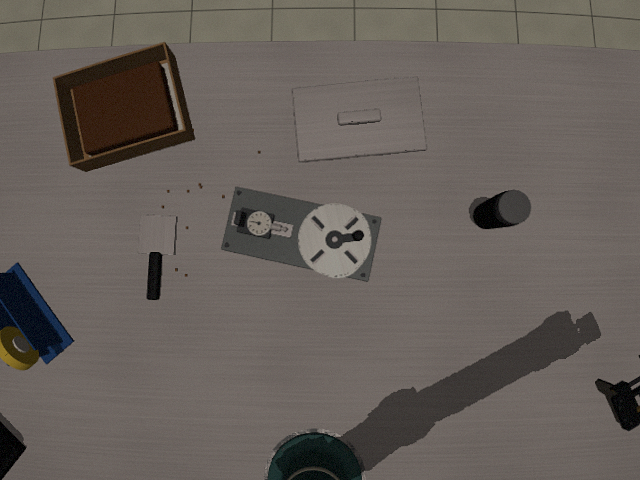

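The scene view shows the stand with the disc around (313,262) and the tab at (403,260). In the top view the disc is at (335,240), the knob at (358,236) and the dial at (259,223), with the tab near (239,219). The flask at (505,210) and the scraper at (155,255) are both clear of the stand.

```bash
cat > h.py <<'E'
import numpy as np, cv2
from cell import manip, eoat, viewer
P={n:viewer.camera_params(n) for n in("scene","top")}
def ray(n,uv):
    p=P[n]; d=(np.array(uv,float)-p["mtx"][:2,2])/p["mtx"][0,0]; s=d.copy()
    for _ in range(20): s=d/(1+p["k1"]*(s@s))
    return -p["R"].T@p["t"], p["R"].T@np.r_[s,1]
def onz(n,uv,z):
    c,d=ray(n,uv); return c+d*(z-c[2])/d[2]
def proj(n,X):
    p=P[n]; c=p["R"]@np.array(X,float)+p["t"]; s=c[:2]/c[2]
    return s*(1+p["k1"]*(s@s))*p["mtx"][0,0]+p["mtx"][:2,2]
E
python3 - <<'E'
from h import *
im=cv2.imread("pics/top0.png"); g=cv2.cvtColor(im,cv2.COLOR_BGR2GRAY)
crop=im[170:300,200:400]; cv2.imwrite("pics/c0.png",cv2.resize(crop,None,fx=4,fy=4,interpolation=cv2.INTER_CUBIC))
im2=cv2.imread("pics/scene0.png")[220:310,250:440]; cv2.imwrite("pics/c1.png",cv2.resize(im2,None,fx=4,fy=4,interpolation=cv2.INTER_CUBIC))
hsv=cv2.cvtColor(im,cv2.COLOR_BGR2HSV)
print([ (p,im[p[1],p[0]]) for p in((325,225),(260,250),(280,280),(359,268))])
m=((g>150)*255).astype(np.uint8)
for c in cv2.findContours(m,0,1)[0]:
    if cv2.contourArea(c)>1500:
        e=cv2.fitEllipse(cv2.convexHull(c)); print(e, onz("top",e[0],52))
# base plate: darker, less red than table
d=im[...,2].astype(int)-im[...,0]
mm=((g<115)).astype(np.uint8)*255; mm[:,:210]=0;mm[:,395:]=0;mm[:180]=0;mm[290:]=0
mm|=m; mm[:,:210]=0;mm[:,395:]=0;mm[:180]=0;mm[290:]=0
for c in cv2.findContours(mm,0,1)[0]:
    if cv2.contourArea(c)>3000:
        r=cv2.minAreaRect(c);print(r);b=cv2.boxPoints(r);print([onz("top",q,12).round(1) for q in b])
E
```

```text
[((325, 225), array([138, 147, 154], dtype=uint8)), ((260, 250), array([69, 72, 71], dtype=uint8)), ((280, 280), array([ 99, 103, 111], dtype=uint8)), ((359, 268), array([70, 73, 75], dtype=uint8))]
((302.0, 234.49996948242188), (108.99998474121094, 183.99996948242188), 90.0)
[array([684.5, 245.3,  12. ]), array([ 684., -180.,   12.]), array([ 435.2, -177.8,   12. ]), array([433.1, 240.1,  12. ])]
```

View pics/c0.png

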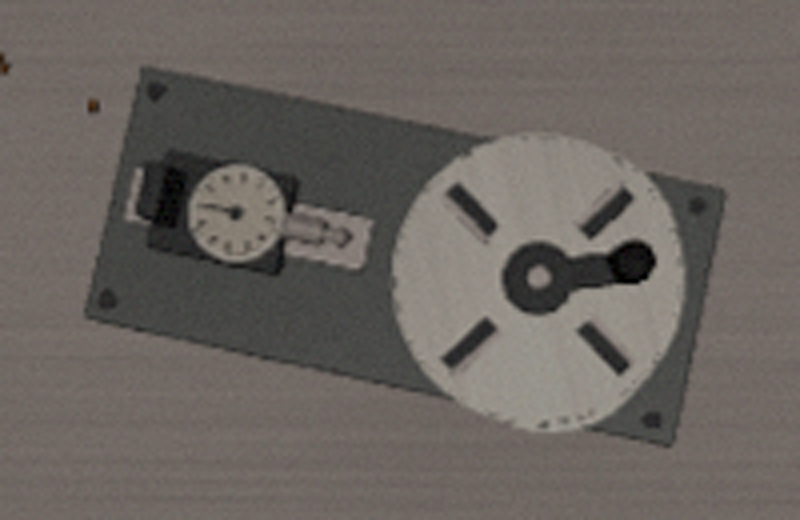

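View pics/c1.png

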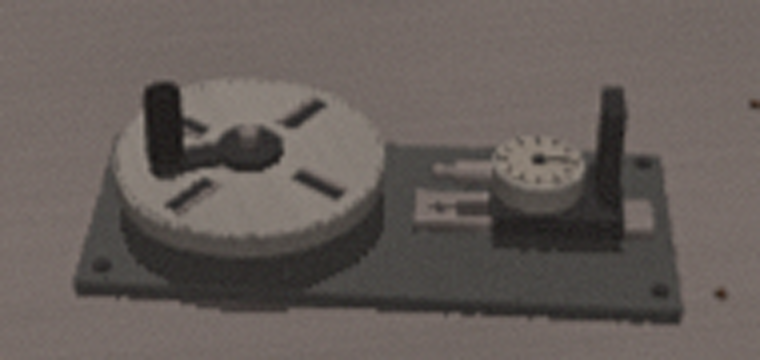

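The top crop shows the plate corners at (143,67), (725,188), (672,445) and (87,318). The disc spans x 392–686, the knob top is at (632,261) and the tab at about (153,188), with the needle pointing left. The scene crop shows the tab top at (612,92) and the knob top at (163,90).

```bash
python3 - <<'E'
from h import *
im=cv2.imread("pics/top0.png"); g=cv2.GaussianBlur(cv2.cvtColor(im,cv2.COLOR_BGR2GRAY),(3,3),0)
f=lambda x,y:(200+x/4-.375,170+y/4-.375)
c=np.array([onz("top",f(*q),12)[:2] for q in((143,67),(725,188),(672,445),(87,318))]); print(c.round(1),[np.linalg.norm(c[i]-c[i-1]).round(1) for i in range(4)])
ylong=(c[0]+c[3]-c[1]-c[2])/2; print("y dir angle",np.arctan2(ylong[1],ylong[0]))
m=((g>122)*255).astype(np.uint8); m[:,:296]=0;m[:,375:]=0;m[:200]=0;m[282:]=0
k=max(cv2.findContours(m,0,1)[0],key=cv2.contourArea); h=cv2.convexHull(k)
pts=np.array([onz("top",q[0],52)[:2] for q in h]); cc=cv2.minEnclosingCircle(pts.astype(np.float32)); print("disc",cc)
A=np.c_[2*pts,np.ones(len(pts))]; s=np.linalg.lstsq(A,(pts**2).sum(1),rcond=None)[0]; print("fit",s[:2],np.sqrt(s[2]+s[0]**2+s[1]**2))
print("hub",onz("top",f(541,277),65))
print("knob top",onz("top",f(632,261),106),"tab top",onz("top",f(153,188),100))
# two-view knob top and tab top
fs=lambda x,y:(250+x/4-.375,220+y/4-.375)
for a,b in(((632,261),(163,90)),((153,188),(612,92))):
    o1,d1=ray("top",f(*a));o2,d2=ray("scene",fs(*b))
    t=np.linalg.lstsq(np.c_[d1,-d2],o2-o1,rcond=None)[0]; print(o1+d1*t[0],o2+d2*t[1])
E
```

```text
[[ 669.2  185.4]
 [ 599.3 -149. ]
 [ 453.5 -118.3]
 [ 524.2  215.2]] [np.float64(148.0), np.float64(341.6), np.float64(149.0), np.float64(340.9)]
y dir angle 1.363168487702553
disc ((542.8519287109375, -42.83632278442383), 82.01606750488281)
fit [544.02052074 -42.71152979] 79.4537686083093
hub [545.15200762 -43.42911148  65.        ]
knob top [551.06847932 -89.88048311 106.        ] tab top [589.48410759 161.05020545 100.        ]
[551.12274555 -89.93102654 105.21112154] [551.06490465 -90.767057   105.26070718]
[588.90013154 159.9951497  105.40835983] [588.94679231 160.23802976 105.46077882]
```

```bash
cat >> h.py <<'E'
YAW=-0.2076; SX=np.array([np.cos(YAW),np.sin(YAW),0]); SY=np.array([-np.sin(YAW),np.cos(YAW),0])
G=manip.grip_point_offset
def down(ang):  # tool y along world angle ang, pointing down
    a=(ang+np.pi/2)/2; return [np.cos(a),np.sin(a),0,0]
def pick(pos,ang):
    best=None
    for k in(0,1,-1):
        o=down(ang+k*np.pi); j=manip.solve_ik(pos,o)
        if j is not None and (best is None or abs(j[6])<abs(best[1][6])): best=(o,j)
    return best
def st():
    s=manip.sense(); print("t",round(s["time"],2),"tcp",s["tool_pos"].round(1),"F",s["ft_force"].round(1),"open",round(s["opening"],1),"ff",round(s["finger_force"],1)); return s
E
python3 - <<'E'
from h import *
f=lambda x,y:(200+x/4-.375,170+y/4-.375)
sp=np.array([544.2,-42.9,0])
t=onz("top",f(350,238),45)-sp; print("tip along/lateral",t@SY,t@SX)
t=onz("top",f(235,213),56)-sp; print("dial",t@SY,t@SX)
print("cam",ray("top",(319,240))[0], "flask", onz("top",(514,207),174))
tab=np.array([589.0,160.5,0]); print("tab",(tab-sp)@SY,(tab-sp)@SX)
for p,a in((tab+[0,0,82-G],YAW),(sp+[0,-50,70],YAW),(sp+[0,50,70],YAW),(sp+[50,0,70],YAW),(sp+[-50,0,70],YAW)):
    b=pick(p,a); print(b and (np.round(b[0],2),np.round(b[1],2)))
E
```

```text
tip along/lateral 107.16991489698319 1.4432723011970536
dial 170.82893819516494 1.0749089037131923
cam [ 484.77148018  -28.13162786 1069.77190476] flask [ 601.51871355 -392.61125888  174.        ]
tab 208.2664956532872 1.914885975536124
(array([0.78, 0.63, 0.  , 0.  ]), array([ 0.08,  0.67, -0.54,  1.78,  0.45,  0.82, -0.89]))
(array([0.78, 0.63, 0.  , 0.  ]), array([ 0.45,  0.55, -0.44,  1.93,  0.34,  0.74, -0.39]))
(array([0.78, 0.63, 0.  , 0.  ]), array([ 0.33,  0.55, -0.51,  1.94,  0.39,  0.74, -0.61]))
(array([0.78, 0.63, 0.  , 0.  ]), array([ 0.38,  0.62, -0.49,  1.82,  0.39,  0.8 , -0.51]))
(array([0.78, 0.63, 0.  , 0.  ]), array([ 0.4 ,  0.48, -0.46,  2.06,  0.33,  0.68, -0.49]))
```

```bash
python3 - <<'E'
from h import *
s=manip.sense(); manip.movel([285.5,-584,290],velocity=250)
tab=np.array([589.0,160.5,0]); o,_=pick(tab+[0,0,150],YAW)
manip.move_ptp(tab+[0,0,150],o); eoat.set_gripper(60); st()
manip.movel(tab+[0,0,80-G],velocity=120); st()
eoat.set_gripper(0); s=st()
p=s["tool_pos"].copy(); p[2]=80-G
manip.movel(p-18*SY,velocity=40); st()
im=viewer.get_image("top"); cv2.imwrite("pics/t1.png",im)
c=im[150:300,190:400]; d=viewer.get_image("scene")[190:310,250:450]
cv2.imwrite("pics/c2.png",np.vstack([cv2.resize(c,(600,430),interpolation=2)[:300],cv2.resize(d,(600,360),interpolation=2)[:290]]))
E
```

```text
t 4.05 tcp [589.  160.5 150. ] F [ 0.1 -0.6 -0.7] open 59.6 ff 0.0
t 4.94 tcp [589.5 160.9  61.9] F [-0.   0.8 -0.4] open 59.9 ff 0.0
t 5.5 tcp [587.1 160.9  61.6] F [-5.7  0.4  5.4] open 29.7 ff 30.0
t 6.1 tcp [584.2 147.6  61.7] F [ 4.   9.1 -4.3] open 29.9 ff 30.0
```

View pics/c2.png

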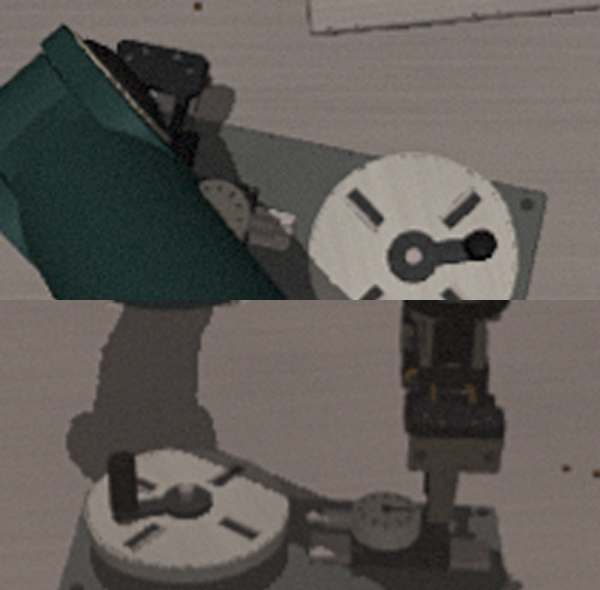

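The scene crop shows the fingers holding the tab, with the needle at about (395,507) still pointing towards it, so the plunger is free. The arm hides the dial in the top view, so I'll read it after releasing. Next I slide most of the remaining way, let go and read.

```bash
python3 - <<'E'
from h import *
s=st(); p0=np.array([587.1,160.9,80-G])
for d in(22,27,30): 
    manip.movel(p0-d*SY,velocity=40); manip.hold(.3); s=st(); print("slid",(p0-s["tool_pos"])@SY)
eoat.set_gripper(60); s=st(); print("slid",(p0-s["tool_pos"])@SY)
p=s["tool_pos"].copy(); p[2]=130; manip.movel(p,velocity=150)
manip.movel(p+SY*130+[0,0,60],velocity=250); st()
im=viewer.get_image("top"); cv2.imwrite("pics/t2.png",im)
c=im[190:270,210:330]; cv2.imwrite("pics/c3.png",cv2.resize(c,None,fx=6,fy=6,interpolation=2))
E
```

```text
t 6.2 tcp [584.3 147.6  61.7] F [ 3.9  9.5 -4.9] open 30.0 ff 30.0
t 6.75 tcp [583.5 143.9  61.7] F [ 4.4  8.8 -4.9] open 29.6 ff 30.0
slid 17.340290193279653
t 7.33 tcp [582.4 139.   61.7] F [ 3.6 10.  -5.8] open 29.6 ff 30.0
slid 22.34708130897603
t 7.88 tcp [581.9 136.3  61.7] F [ 4.2  9.1 -5.8] open 30.0 ff 30.0
slid 25.108784598307164
t 8.48 tcp [581.  131.3  61.4] F [ 0.9 -0.1  0.5] open 59.9 ff 0.0
slid 30.211710739500717
t 9.82 tcp [607.3 257.  188.4] F [-0.7 -0.7 -0.5] open 60.1 ff 0.0
```

View pics/c3.png

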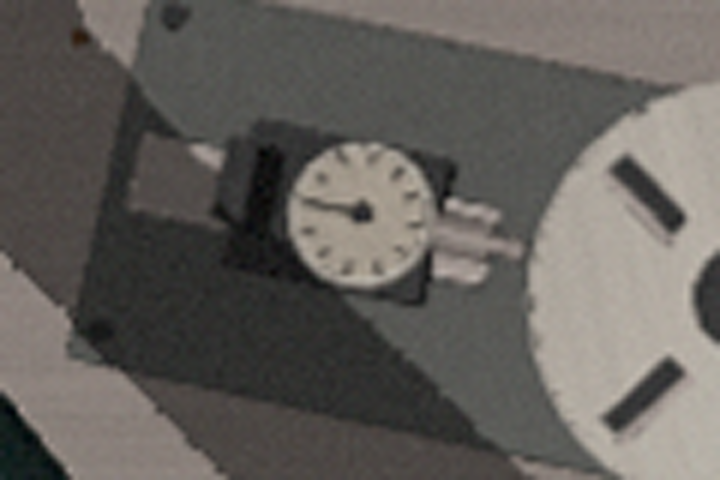

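The needle is still at the free position, from centre (362,212) to (302,199). The tip at (522,252) is 2–3 mm short of the rim, and the arm lags the command by about 5 mm because it is compliant. I'll slide on using the sensed position and relax the arm before releasing.

```bash
cat >> h.py <<'E'
def needle(im,guess):
    "needle angle (image clockwise) and dial centre, guess=(u,v)"
    g=cv2.GaussianBlur(cv2.cvtColor(im,cv2.COLOR_BGR2GRAY),(3,3),0); u,v=map(int,guess)
    w=g[v-22:v+23,u-22:u+23]; big=cv2.resize(w,None,fx=8,fy=8,interpolation=cv2.INTER_CUBIC)
    _,m=cv2.threshold(big,0,255,cv2.THRESH_OTSU)
    m=cv2.morphologyEx(m,cv2.MORPH_OPEN,np.ones((25,25),np.uint8))
    n,l,_,_=cv2.connectedComponentsWithStats(m); best=max((c for c in cv2.findContours(m,0,1)[0]),key=lambda c:cv2.contourArea(c)-40*np.hypot(*(c.mean((0,1))-180)))
    (cx,cy),(a,b),_=cv2.fitEllipse(cv2.convexHull(best)); R=(a+b)/4
    pol=cv2.warpPolar(big,(100,720),(cx,cy),R,cv2.WARP_POLAR_LINEAR).astype(float)
    pr=pol[:,30:68].mean(1); k=np.hanning(41); pr=np.convolve(np.r_[pr[-20:],pr,pr[:20]],k/k.sum(),"valid")
    i=int(pr.argmin()); y=[pr[i-1],pr[i],pr[(i+1)%720]]
    return i/720*2*np.pi,(u-22+cx/8,v-22+cy/8),R/8,np.ptp(pr)
def dialpx(slid): # expected dial pixel in the top view
    return proj("top",np.array([545.3,-43.2,56])+SY*(170.8-slid))
E
cat >slide.py <<'E'
import sys
from h import *
cur,goal=map(float,sys.argv[1:3]); p0=np.array([587.1,160.9,80-G])
p=p0-cur*SY; manip.movel(p+[0,0,60],velocity=250); manip.movel(p,velocity=150); eoat.set_gripper(0)
cmd=cur; act=cur
for _ in range(12):
    cmd+=max(.2,goal-act) if act>cur+.3 else 4
    manip.movel(p0-cmd*SY,velocity=40); manip.hold(.15); s=manip.sense(); act=(p0-s["tool_pos"])@SY
    print(round(cmd,2),round(act,2),round(s["ft_force"]@SY,1))
    if act>goal-.15: break
manip.movel(p0-(act-.5)*SY,velocity=40); manip.hold(.2); s=st(); print("slid",(p0-s["tool_pos"])@SY)
eoat.set_gripper(60); q=manip.sense()["tool_pos"]; q[2]=130; manip.movel(q,velocity=200); manip.movel(q+SY*130+[0,0,60],velocity=300); st()
im=viewer.get_image("top"); cv2.imwrite(sys.argv[3],im); print(needle(im,dialpx(act)))
E
python3 - <<'E'
from h import *
print(needle(cv2.imread("pics/top0.png"),dialpx(0)),needle(cv2.imread("pics/t2.png"),dialpx(25)))
E
python3 slide.py 25.1 29.5 pics/t3.png
```

```text
(3.2812189937493397, (263.66365242004395, 223.6463966369629), 14.841473579406738, np.float64(46.221950926426885)) (3.4295719801688573, (275.366003036499, 227.23834991455078), 15.443143844604492, np.float64(66.44805965616727))
29.1 26.04 5.9
32.56 27.97 9.8
34.1 28.53 11.6
35.07 28.98 12.6
35.59 29.21 13.3
35.88 29.34 13.3
36.08 29.43 13.8
t 15.02 tcp [581.  132.2  61.8] F [-2.3 -1.7  6.8] open 29.5 ff 30.0
slid 29.319112446524997
t 16.74 tcp [607.1 259.4 188.2] F [ 0.  -0.2 -1.2] open 60.0 ff 0.0
(3.630284844148205, (276.597957611084, 227.290678024292), 15.044264793395996, np.float64(50.06391044321555))
```

```bash
cat >> h.py <<'E'
def needle(im,guess,R=11.9):
    g=cv2.cvtColor(im,cv2.COLOR_BGR2GRAY).astype(np.float32); u,v=map(int,guess)
    w=cv2.resize(g[v-24:v+25,u-24:u+25],None,fx=8,fy=8,interpolation=cv2.INTER_CUBIC)
    n=int(R*8); yy,xx=np.mgrid[-n-24:n+25,-n-24:n+25]; r=np.hypot(xx,yy)
    k=np.where(r<n,1/(r<n).sum(),0)-np.where((r>=n)&(r<n+20),1/((r>=n)&(r<n+20)).sum(),0)   # bright disc, dark surround
    c=cv2.filter2D(w,-1,k.astype(np.float32))[120:-120,120:-120]; cy,cx=np.unravel_index(c.argmax(),c.shape); cx+=120; cy+=120
    pol=cv2.warpPolar(w,(100,720),(float(cx),float(cy)),R*8,cv2.WARP_POLAR_LINEAR)
    pr=pol[:,25:70].mean(1); h=np.hanning(31); pr=np.convolve(np.r_[pr[-15:],pr,pr[:15]],h/h.sum(),"valid")
    lo=np.argsort(pr)[:3]
    return round(pr.argmin()/720*2*np.pi,3),(round(u-24+cx/8-.44,2),round(v-24+cy/8-.44,2)),round(float(np.ptp(pr)),1)
E
python3 - <<'E'
from h import *
for n,s in(("top0",0),("t2",25),("t3",29.4)):
    im=cv2.imread(f"pics/{n}.png"); print(n,dialpx(s),needle(im,dialpx(s)))
c=cv2.imread("pics/t3.png")[190:270,210:330]; cv2.imwrite("pics/c4.png",cv2.resize(c,None,fx=6,fy=6,interpolation=2))
E
```

```text
top0 [258.42365305 222.85587474] (np.float64(3.412), (np.float64(258.56), np.float64(222.94)), 48.8)
t2 [269.50074122 225.20957928] (np.float64(3.412), (np.float64(269.44), np.float64(225.44)), 66.7)
t3 [271.45424545 225.62461662] (np.float64(4.032), (np.float64(271.44), np.float64(225.68)), 63.7)
```

View pics/c4.png

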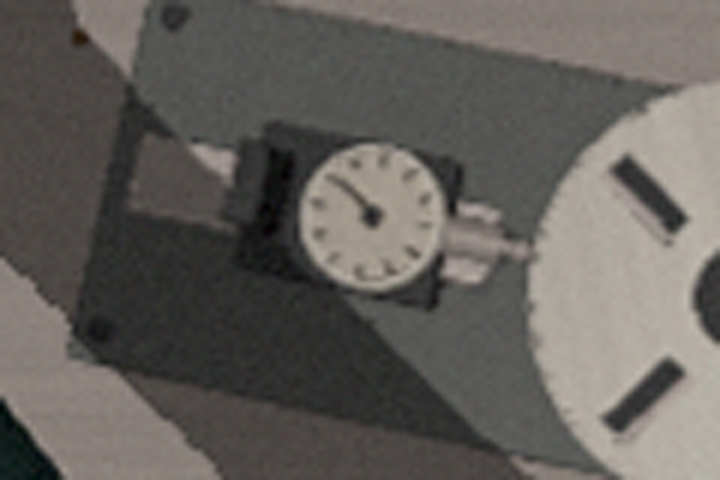

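The needle has moved clockwise, now pointing from centre (372,215) to (328,177), so the plunger is pressed in by about 1.1 mm. I'll slide another 2.35 mm.

```bash
python3 slide.py 29.4 31.7 pics/t4.png; python3 - <<'E'
from h import *
c=cv2.imread("pics/t4.png")[190:270,210:330]; cv2.imwrite("pics/c5.png",cv2.resize(c,None,fx=6,fy=6,interpolation=2))
E
```

```text
33.4 29.88 7.1
35.22 30.03 10.1
36.89 30.71 12.9
37.88 31.16 13.9
38.42 31.37 13.6
38.76 31.54 15.2
38.96 31.64 15.6
t 21.98 tcp [580.6 130.2  61.8] F [-3.2 -1.   6. ] open 29.6 ff 30.0
slid 31.39337439653733
t 23.71 tcp [606.6 257.2 188.2] F [-0.1 -1.2 -0.1] open 60.0 ff 0.0
(np.float64(4.835), (np.float64(272.31), np.float64(225.94)), 51.7)
```

View pics/c5.png

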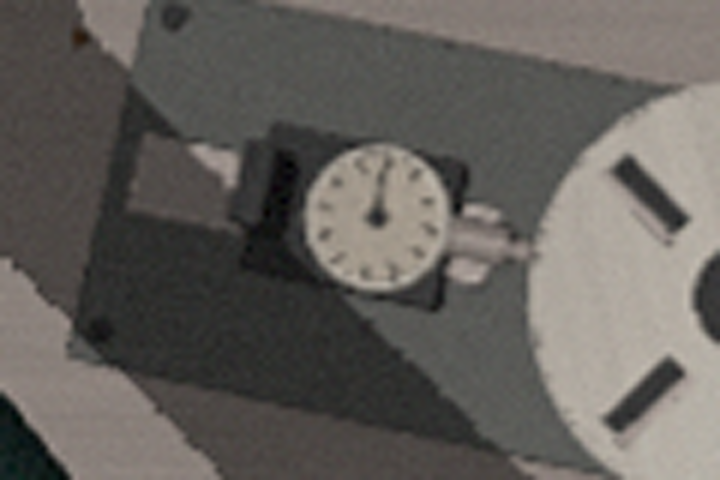

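The needle at 4.84 rad means about 2.9 mm pressed. One more nudge of 0.55 mm, in fine steps.

```bash
sed -i 's/^cmd=cur; act=cur/cmd=cur+6.5; act=cur/; s/cmd+=max.*$/cmd+=min(.3,max(.15,goal-act))/' slide.py; sed -i 's/goal-.15: break/goal-.08: break/' slide.py; python3 slide.py 31.6 32.15 pics/t5.png
```

```text
38.4 33.17 10.5
t 26.57 tcp [580.3 128.9  61.8] F [-2.2  0.1  6.3] open 29.9 ff 30.0
slid 32.69752287492819
t 28.29 tcp [606.3 255.7 188.2] F [-0.2 -0.8  0.7] open 60.5 ff 0.0
(np.float64(5.245), (np.float64(272.68), np.float64(226.06)), 62.9)
```

The needle now reads 5.245 rad, which is 3.67 mm and inside 3–4 mm. Next I grip the knob with the closing line about tangential and check that the dial is visible.

```bash
cat >> h.py <<'E'
DC=onz("top",(272.68,226.06),56)   # dial centre after the slide
def phi(n,im,c=DC,R=25):
    "needle's world angle (ccw from above) read in either camera at dial centre c"
    a=np.arange(720)/720*2*np.pi; rr=np.linspace(.3,.68,12)*R
    g=cv2.GaussianBlur(im,(3,3),0).astype(np.float32).mean(2)
    pts=np.array([[proj(n,c+[r*np.cos(t),r*np.sin(t),0]) for r in rr] for t in a],np.float32)
    pr=cv2.remap(g,pts[...,0],pts[...,1],cv2.INTER_LINEAR).mean(1); h=np.hanning(41)
    pr=np.convolve(np.r_[pr[-20:],pr,pr[:20]],h/h.sum(),"valid"); return a[pr.argmin()],float(np.ptp(pr))
E
python3 - <<'E'
from h import *
for n in("t4","t5"): print(n,phi("top",cv2.imread(f"pics/{n}.png")))
k=np.array([551.2,-91.3,0]); o,_=pick(k+[0,0,150],YAW)
eoat.set_gripper(50); manip.move_ptp(k+[0,0,150],o); manip.movel(k+[0,0,87-G],velocity=120); st()
eoat.set_gripper(0); st()
T=viewer.get_image("top");S=viewer.get_image("scene"); cv2.imwrite("pics/t6.png",T);cv2.imwrite("pics/s6.png",S)
print(phi("top",T),phi("scene",S),proj("top",DC),proj("scene",DC))
cv2.imwrite("pics/c6.png",np.vstack([cv2.resize(T[180:300,220:400],(450,300),interpolation=2),cv2.resize(S[210:310,260:410],(450,300),interpolation=2)]))
E
```

```text
t4 (np.float64(6.230825429619757), 32.091348359321785)
t5 (np.float64(5.733406592801372), 36.468269758531136)
t 30.87 tcp [551.8 -91.   68.8] F [-0.3  0.   1. ] open 49.9 ff 0.0
t 31.41 tcp [551.1 -91.5  68.6] F [-1.  -0.9  3.4] open 21.8 ff 30.0
(np.float64(5.742133239061344), 33.21083705746882) (np.float64(5.689773361501514), 30.434613660880387) [272.68 226.06] [370.5444216  258.95738295]
```

View pics/c6.png

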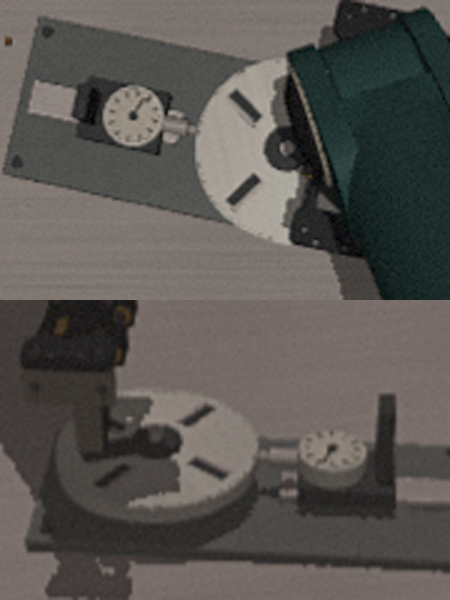

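Both views show the dial clear (top (133,115), scene (333,452)) and the knob held at 21.8 mm opening. Now I turn it in small arc steps, refitting the circle from sensed positions and reading the dial at each step.

```bash
cat > turn.py <<'E'
from h import *
from scipy.optimize import least_squares
import json
Z=87-G
def fit(pts,c0):
    return least_squares(lambda c:np.r_[np.hypot(*(pts-c).T)-50,(c-c0)*.3],c0).x
def loc(p,C): # disc angle from tcp position
    d=np.r_[p[:2]-C,0]; return np.arctan2(d@SX,-(d@SY))
def at(th,C): return np.r_[C+50*(np.sin(th)*SX-np.cos(th)*SY)[:2],Z]
E
cat > go.py <<'E'
from turn import *
p=manip.sense()["tool_pos"]; th=0.33; c0=p[:2]-50*(np.sin(th)*SX-np.cos(th)*SY)[:2]; C=c0.copy()
pts=[p[:2]]; act=th0=loc(p,C); cmd=act; rows=[]; imgs=[]; n=0
while act<th0+6.45 and n<45:
    n+=1; cmd+=.17; manip.movel(at(cmd,C),velocity=45)
    s=manip.sense(); q=s["tool_pos"]; F=s["ft_force"]; a=loc(q,C)
    act+=(a-act+np.pi)%(2*np.pi)-np.pi
    r=np.r_[q[:2]-C,0]; r/=np.linalg.norm(r); Fr=F@r
    pts.append(q[:2]+r[:2]*Fr/15); C=fit(np.array(pts),c0)
    T=viewer.get_image("top");S=viewer.get_image("scene"); imgs+=[T,S]
    rows.append([s["time"],act,Fr,np.linalg.norm(F[:2]),phi("top",T)[0],phi("scene",S)[0]]+list(q[:2]))
    if abs(Fr)>12: print("force",F); break
np.savez("scan.npz",rows=np.array(rows),C=C,c0=c0,th0=th0,cmd=cmd); np.save("imgs.npy",np.array(imgs))
print(c0,C)
for r in rows: print(np.round(r[:6],2), round((7.566-r[4])%(2*np.pi)/.5,2), round((7.566-r[5])%(2*np.pi)/.5,2))
E
python3 go.py
```

```text
[545.0075869  -41.77359434] [543.94365398 -41.89039525]
[31.84  0.48 -0.56  4.66  5.72  5.68] 3.7 3.77
[32.28  0.65 -0.75  3.63  5.69  5.65] 3.75 3.82
[32.72  0.82 -1.57  5.09  5.65  5.62] 3.82 3.89
[33.16  0.99 -2.18  4.85  5.64  5.61] 3.86 3.91
[33.59  1.15 -2.22  5.04  5.59  5.54] 3.96 4.05
[34.02  1.32 -1.78  5.05  5.58  5.51] 3.98 4.12
[34.47  1.48 -1.71  4.89  5.54  5.49] 4.05 4.15
[34.91  1.65 -2.04  5.1   5.5   5.47] 4.14 4.19
[35.35  1.82 -1.67  4.16  5.47  5.38] 4.19 4.36
[35.79  2.   -1.91  4.83  5.47  5.4 ] 4.19 4.33
[36.23  2.19 -1.88  4.44  5.47  5.45] 4.19 4.24
[36.67  2.35 -2.85  5.57  4.98  4.9 ] 5.17 5.32
[37.12  2.51 -2.03  5.8   4.58  4.55] 5.97 6.04
[37.56  2.69 -2.43  4.88  4.69  4.58] 5.76 5.97
[38.    2.87 -2.51  3.75  6.14  4.94] 2.84 5.25
[38.44  3.04 -2.78  4.04  0.68  5.5 ] 1.2 4.14
[38.88  3.21 -3.04  3.33  2.5   5.51] 10.12 4.12
[39.33  3.38 -2.55  3.62  5.49  5.53] 4.15 4.07
[39.77  3.55 -2.59  3.22  4.52  5.6 ] 6.09 3.93
[40.21  3.71 -2.13  2.89  5.35  5.64] 4.43 3.86
[40.65  3.88 -1.67  2.96  4.22  5.67] 6.68 3.79
[41.09  4.05 -0.84  2.13  3.56  5.72] 8.01 3.68
[41.53  4.2  -1.81  4.44  5.26  5.18] 4.61 4.76
[41.98  4.36 -1.69  5.03  4.56  4.53] 6.02 6.07
[42.42  4.53 -1.27  5.89  4.18  4.12] 6.77 6.89
[42.86  4.7  -0.68  3.82  4.14  4.07] 6.86 7.0
[43.3   4.87  0.84  3.26  4.55  4.52] 6.04 6.09
[43.74  5.05  0.24  3.69  5.43  5.36] 4.28 4.42
[44.18  5.22  0.8   3.9   5.97  5.9 ] 3.19 3.33
[44.62  5.38  1.35  3.66  5.97  5.93] 3.19 3.28
[45.07  5.55  1.04  4.03  5.96  5.9 ] 3.21 3.33
[45.51  5.72  1.89  5.03  5.93  5.86] 3.28 3.4
[45.95  5.89  2.24  4.57  5.91  5.86] 3.32 3.4
[46.39  6.06  0.63  2.59  5.86  5.82] 3.42 3.49
[46.83  6.23  1.6   4.14  5.8   5.76] 3.53 3.61
[47.28  6.4   1.78  4.65  5.74  5.71] 3.65 3.72
[47.72  6.57  2.03  4.47  5.68  5.65] 3.77 3.82
[48.16  6.74  1.96  4.41  5.65  5.62] 3.84 3.89
[48.6   6.91  2.52  5.99  5.6   5.59] 3.93 3.96
```

The full turn covers 0.33 to 6.91 rad. The high spot is near 4.63 (about 7 mm), the lesser rise near 2.58 (about 6 mm), and side forces stayed below 3 N. I'll go back, rescan the peak in reverse, and stop on it.

```bash
cat > back.py <<'E'
from turn import *
d=np.load("scan.npz"); C=d["C"]; R=d["rows"]
def ang(q,ref): a=loc(q,C); return ref+(a-ref+np.pi)%(2*np.pi)-np.pi
def pk(th,v):
    m=v>v.max()-2.0; c=np.polyfit(th[m]-4.6,v[m],2); return 4.6-c[1]/2/c[0],c[0],m.sum()
th=np.array([ang(r[6:8],r[1]) for r in R]); v=(7.566-R[:,4:6].mean(1))%(2*np.pi)/.5; w=(th>4.2)&(th<5.1)
print(pk(th[w],v[w])); f=pk(th[w],v[w])[0]
a=ang(manip.sense()["tool_pos"],6.9); 
for t in np.r_[np.linspace(a,5.0,9)[1:]]: manip.movel(at(t,C),velocity=50)
b=[]
for t in np.arange(4.9,4.3,-.09):
    manip.movel(at(t,C),velocity=40); s=manip.sense(); T=viewer.get_image("top");S=viewer.get_image("scene")
    b.append([ang(s["tool_pos"],4.6),(7.566-(phi("top",T)[0]+phi("scene",S)[0])/2)%(2*np.pi)/.5])
b=np.array(b); print(b.round(2)); g=pk(*b.T)[0]; print(pk(*b.T))
P=(f+g)/2; print("peak",P); t=P
for i in range(5):
    manip.movel(at(t,C),velocity=30); manip.hold(.15); s=st(); x=ang(s["tool_pos"],4.6); print("th",x)
    if abs(x-P)<.008: break
    t+=(P-x)
np.save("P.npy",P)
E
python3 back.py
```

```text
(np.float64(4.611917453673564), np.float64(-14.270592846261291), np.int64(4))
[[4.96 5.9 ]
 [4.87 6.92]
 [4.79 7.7 ]
 [4.7  8.13]
 [4.61 8.29]
 [4.52 8.28]
 [4.42 7.94]]
(np.float64(4.579957810034303), np.float64(-16.26472634077813), np.int64(6))
peak 4.595937631853934
t 55.1 tcp [497.6 -22.5  68.6] F [5.2 6.5 5. ] open 21.1 ff 30.0
th 4.523994809764127
t 55.52 tcp [496.  -26.3  68.5] F [4.1 5.4 6.1] open 21.7 ff 30.0
th 4.605930886653709
t 55.92 tcp [496.1 -26.2  68.6] F [3.5 3.9 6.2] open 21.3 ff 30.0
th 4.603774429148761
```

```bash
python3 - <<'E'
from h import *
eoat.set_gripper(50); s=st(); p=s["tool_pos"].copy(); p[2]=135; manip.movel(p,velocity=150)
manip.movel(p-130*SY+[0,0,60],velocity=300); st()
T=viewer.get_image("top");S=viewer.get_image("scene"); cv2.imwrite("pics/t7.png",T)
for n,i in(("top",T),("scene",S)): a=phi(n,i); print(n,a,(7.566-a[0])%(2*np.pi)/.5)
cv2.imwrite("pics/c7.png",np.vstack([cv2.resize(T[180:300,220:400],(450,300),interpolation=2),cv2.resize(S[210:310,260:410],(450,300),interpolation=2)]))
d=np.load("scan.npz"); print(d["C"])
E
```

```text
t 56.51 tcp [495.3 -29.1  68.1] F [ 0.1 -0.1  0.1] open 49.8 ff 0.0
t 57.73 tcp [ 467.9 -155.9  194.1] F [ 0.   1.1 -0.5] open 50.0 ff 0.0
top (np.float64(3.9444441095071845), 37.62157128383424) 7.243111780985631
scene (np.float64(3.839724354387525), 30.360611705606104) 7.45255129122495
[543.94365398 -41.89039525]
```

View pics/c7.png

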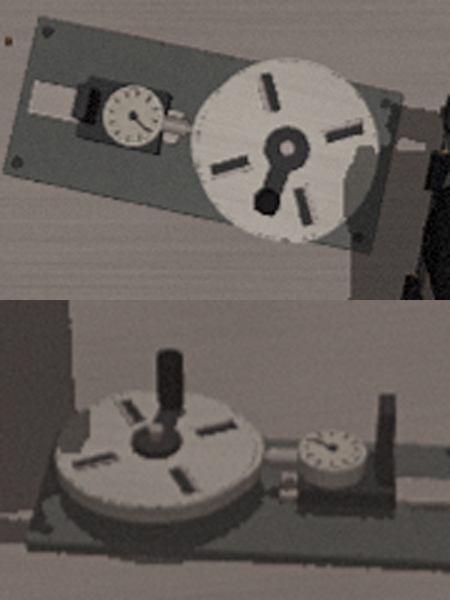

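The final view shows the needle well round in both views, the knob top at (267,202) and the robot clear of everything. I'll check that the disc did not creep when I released it.

```bash
python3 - <<'E'
from turn import *
im=cv2.imread("pics/t7.png"); g=cv2.cvtColor(im,cv2.COLOR_BGR2GRAY)
def kn(im,u,v):
    g=cv2.cvtColor(im,cv2.COLOR_BGR2GRAY)[v-9:v+10,u-9:u+10]; w=cv2.resize(g,None,fx=8,fy=8,interpolation=2).astype(np.float32)
    k=cv2.getStructuringElement(2,(81,81)).astype(np.float32); c=cv2.filter2D(w,-1,k/k.sum())[36:-36,36:-36]; y,x=np.unravel_index(c.argmin(),c.shape)
    return (u-9+(x+36)/8-.44,v-9+(y+36)/8-.44)
for n,u,v in(("top0",357,235),("t7",326,260)):
    p=kn(cv2.imread(f"pics/{n}.png"),u,v); X=onz("top",p,106); print(n,p,X,[round(loc(X,np.array(c))%6.283,3) for c in((545.3,-43.2),(543.94,-41.89),(545.0,-41.8))])
E
```

```text
top0 (np.float64(357.31), np.float64(235.31)) [550.16499036 -89.22592646 106.        ] [np.float64(0.313), np.float64(0.338), np.float64(0.316)]
t7 (np.float64(326.435), np.float64(260.185)) [498.60851729 -25.4358072  106.        ] [np.float64(4.556), np.float64(4.572), np.float64(4.581)]
```

```bash
python3 -c "
from cell import manip
print(manip.sign_off(), manip.sense()['time'])"
```

```text
the job is handed in; nothing more can be done
the job is handed in; nothing more can be done
```

The job is handed in at about 58 s: the gauge was set at about 3.6 mm, the disc was turned 6.6 rad and left with its high spot (about 4.60 rad) under the plunger, reading about 7.3 mm, and the flask and scraper were never approached.

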